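# Refit the pinned cover of the washroom water console and switch it on

## Task

Put the loose metal cover back on the sloping face of the white water console on the counter, its two holes over the two pins so that it lies fully home and flat on the face, and let go of it. Then switch the pump on by pressing the flat black key below the cover with the fingertips, gently, until about 5 N is felt (never harder than 30 N), and leave the cover seated. Leave the soap bottle, the tumbler and the soap dish where they are.

Things in the scene. Friction and masses are not known exactly. Their poses are not given: they have to be found in the camera images.
- cover_grip (a point): Centre of the bar handle of the cover, a loose aluminium plate (about 0.2 kg) lying flat on the counter, handle up. The bar runs along y: 60 mm long, 14 mm wide (x), 18 mm high; its centre is 35 mm and its top 44 mm above the cover's underside. Axes are the cover's: x away from the legs, y towards the larger hole, z out of the handle side. It starts with x within 0.6 rad of world x
- cover_hole_big (a point): Centre, at the underside, of the cover's larger through hole, 12 mm wide, 55 mm to +y of the handle's middle. The plate is 90 mm (x) by 150 mm (y), 6 mm thick, centred under the handle; two legs, each 14 mm long and 40 mm wide, prolong its -x edge at its two corners
- cover_hole_small (a point): Centre, at the underside, of the cover's smaller through hole, 9 mm wide; 55 mm to -y of the handle's middle
- panel: The fixed sloping face of the white console, 170 mm wide, 150 mm along the slope. Origin: centre of the face, on its surface, 68 mm above the counter. x points up the slope, y along its width (level), z out of the face, leaning 28 degrees from vertical towards the robot's side. With the cover home, its axes lie along these, its underside on the face, its legs flanking the key
- pin_big_foot (a point): Centre of the foot of the thicker steel pin (10 mm thick), on the face at x = 20, y = +55 mm. Both pins stand square to the face, 17 mm high, with the last 4 mm tapered
- pin_small_foot (a point): Centre of the foot of the thinner steel pin (7 mm thick), on the face at x = 20, y = -55 mm
- key_top (a point): Centre of the top of the flat black key, 36 mm (x, along the slope) by 46 mm (y), standing 3 mm proud of the face at x = -46, y = 0. It is pressed square into the face, has only 1.5 mm of travel, starts to yield at 2 N, is fully down at 5 N and springs back; a push of 4 N held for 0.1 s switches the pump on
- soap_bottle: Bystander: black bottle, 60 mm across, 150 mm high, origin at the centre of its underside
- tumbler: Bystander: white ceramic tumbler, 72 mm across, 95 mm high, origin at the centre of its underside
- soap_dish: Bystander: low white dish with a bar of soap, 75 by 60 mm, 28 mm high, origin at the centre of its underside
There are look-alikes about, which are no part of the job. Of the things that look like the part that bears panel, the smallest one is meant. Of the things shaped like the part that bears cover_grip, the aluminium one is meant.

How it is judged:
By the outcome, as a careful person would: the job done as asked, in the order asked, and still so for the second after the job is handed in, with the robot touching nothing.
It also fails if it takes over 54 s, if anything falls off the work surface, if the arm or the gripper's body presses on something with over 40 N, if the wrist force passes 120 N, or if a joint passes its speed limit or range.

## Robot

A 6-joint arm with a two-finger parallel gripper is mounted at the origin on the work surface. World frame = base frame: x ahead of the robot, y to its left, z up, the work surface at z = 0. Lengths are in mm, angles in rad, forces in N, time in s.
With the tool pointing down it reaches from about 250 to 850 mm from the base axis. Payload 12.5 kg.
Tool frame: the origin (TCP) lies at the very end of the fingers, on their centre line; the grasp point (between the pads) lies 19 mm behind it (env.grip_point_offset is the z of the grasp point in the tool frame, in mm); z points along the fingers, y is the line along which they close (so a half turn about z gives the same grasp; the last joint's range is limited). The gripper opens to 93 mm and grips with 3 to 60 N. Pads are 15 mm wide; open, the fingers measure 128 mm over their backs; the gripper's body (75 mm by 188 mm) begins 65 mm behind the grasp point.
Start: joints at [1.039, 0.351, 1.652, -0, 1.139, -0.085], TCP at [237.613, 496.009, 218.633] pointing down, gripper open.
Joint ranges: [-2.75, 2.75], [-0.79, 2.1], [0.01, 2.65], [-1.57, 4.71], [0.07, 3.14], [-2.87, 2.87]. Speed limits (rad/s): [2.22, 2.22, 2.79, 3.14, 3.14, 3.14].

## Interface

Orientations are given as a unit quaternion [x, y, z, w].
In Python, from bench import env gives the robot as it stands. Calls block until the motion is done:
- env.move_ptp(position, orientation): joint-space move of the TCP to a pose.
- env.line_to(position, orientation=None, v=150, until_force=None): straight line of the TCP; orientation=None keeps the orientation; v is the mean speed in mm/s. With until_force (N) it stops when the force on the tool has changed by that much, and returns True; else False.
- env.goto_joints(angles): joint-space move.
- env.move_gripper(opening, force=None): finger opening in mm; force is the grip in N (None keeps the last); returns when the fingers have stopped.
- env.sleep(seconds).
- env.ik(position, orientation): joint angles nearest the present ones, or None.
- env.capture(name): name is "scene" or "top" or "wrist"; returns the picture (480x640x3 uint8, red, green, blue); there is no depth.
- env.camera_params(name): a dict with "mtx" (3x3 intrinsics, pixels), "R" (3x3) and "t" (3): a world point X has camera coordinates R X + t; the wrist camera has in their place "mount" (4x4, takes a point from camera to tool coordinates, whose origin is the TCP and whose axes are the flange's). Camera axes: x right, y down, z forward; pixel columns grow to the right and rows downward; lengths in mm; the calibration is good to about 2 mm. The wrist camera is an equidistant fisheye: a pixel r from the principal point sees the ray r / f radians off the axis. A picture is of the moment at which its call begins: read the wrist's pose just before it. camera_params takes no time and is no camera call.
A pose or a line that the arm cannot do raises env.MotionError and nothing moves.
- env.sign_off(): hands the job in; it is judged then, once.
Trained networks look in the newest picture that a camera, given by its name, has taken for a name from the list of things; names that differ only in an ending like _2 or _b are one class to them, and where a whole thing is asked for, a point or a joint stands for the part that bears it (a point fixed in the world has none). Each returns a list of dicts, best first, with "confidence" (0 to 1); they miss things now and then, are a little off and sometimes report something else, mostly with a low value. They report only what shows in the picture. A call takes as long as a camera call. They do not tell look-alikes from the thing itself.
- env.look_for(camera, thing): "extent" ([left, top, right, bottom] in pixels, round what is visible of it).
- env.mark_of(camera, thing): "position" ([column, row] in pixels: a listed point, or the origin of a listed thing).
Readings, each from a call of its own:
- env.read_clock(): time.
- env.read_qpos(): joint angles.
- env.read_qvel(): joint speeds.
- env.read_joint_efforts(): joint torques, N m.
- env.read_position(): TCP position.
- env.read_tool_rot(): TCP orientation.
- env.read_contact_force(): force on the tool from outside, world axes, zero at the start.
- env.read_wrist_torque(): the same for the moment, N m.
- env.read_gripper_width(): finger opening in mm.
- env.read_grip_force(): force on a finger pad.
Only numpy, scipy, OpenCV 4.12 (cv2) and the standard library are available. Lean on these libraries where they do the work, as an engineer would, in place of code of your own. Each camera call takes 0.05 s, during which the arm holds its last target. There are 200 camera calls.

## Working session

There is one attempt and no reset: what is moved stays moved. The work goes in short steps, each a Python script; the robot and the scene stay as the last script left them, time stands still between calls to the robot, and variables do not carry over. Pictures are saved under pics/ and viewed, at most 10 in all, crops included, and the job is handed in when it is done.

```bash
ls; mkdir -p pics
python3 - <<'E'
from bench import env
import cv2,numpy as np
for c in ["scene","top"]:
    im=env.capture(c); cv2.imwrite(f"pics/{c}0.png",im[:,:,::-1])
    p=env.camera_params(c); print(c,np.round(p["mtx"],1).tolist(),np.round(-p["R"].T@p["t"]).tolist())
    for t in ["cover_grip","cover_hole_big","cover_hole_small","panel","pin_big_foot","pin_small_foot","key_top","soap_bottle","tumbler","soap_dish"]:
        print(t,[(np.round(d["position"],1).tolist(),round(d["confidence"],2)) for d in env.mark_of(c,t)])
print(env.read_clock(), env.grip_point_offset); print(env.camera_params("wrist"))
E
```

```text
pics
scene [[435.0, 0.0, 313.8], [0.0, 435.0, 245.5], [0.0, 0.0, 1.0]] [1046.0, 540.0, 646.0]
cover_grip [([457.5, 348.7], 0.97), ([411.1, 416.5], 0.92)]
cover_hole_big [([385.2, 407.3], 0.59), ([485.2, 376.2], 0.55)]
cover_hole_small [([422.8, 351.4], 0.76), ([430.7, 454.9], 0.57)]
panel [([322.6, 179.7], 0.67), ([250.9, 232.1], 0.63), ([197.5, 183.5], 0.58)]
pin_big_foot [([267.0, 244.4], 0.61), ([211.6, 190.2], 0.6), ([334.2, 184.5], 0.58)]
pin_small_foot [([172.7, 176.2], 0.97), ([302.7, 169.4], 0.65), ([233.9, 224.3], 0.59)]
key_top [([338.1, 183.5], 0.56), ([270.4, 232.0], 0.47), ([219.5, 187.4], 0.46)]
soap_bottle [([251.6, 328.7], 0.8)]
tumbler [([308.6, 393.9], 0.95)]
soap_dish [([482.6, 375.2], 0.74), ([382.1, 280.6], 0.69)]
top [[479.7, 0.0, 317.9], [0.0, 479.7, 244.4], [0.0, 0.0, 1.0]] [440.0, -122.0, 1141.0]
cover_grip [([145.2, 267.7], 0.61)]
cover_hole_big [([155.8, 191.2], 0.66), ([200.2, 162.3], 0.62), ([131.4, 281.8], 0.6), ([397.5, 205.8], 0.25)]
cover_hole_small [([171.0, 260.5], 0.86), ([110.8, 193.9], 0.55)]
panel [([380.2, 217.2], 0.98), ([510.5, 214.1], 0.93),
[... 280 characters left out ...]
([378.6, 240.9], 0.62)]
soap_bottle [([288.7, 161.9], 0.64)]
tumbler [([201.8, 164.9], 0.83), ([146.6, 267.8], 0.58), ([354.7, 214.7], 0.37)]
soap_dish [([260.5, 306.2], 0.61)]
1.1 -18.8
{'mtx': array([[371.64829954,   0.        , 328.09482769],
       [  0.        , 371.64829954, 241.86576062],
       [  0.        ,   0.        ,   1.        ]]), 'mount': array([[ 1.67187757e-03, -9.57180901e-01, -2.89485625e-01,
         8.01328135e+01],
       [ 9.99998424e-01,  1.77324981e-03, -8.79004609e-05,
         1.67828683e-01],
       [ 5.97466973e-04, -2.89485022e-01,  9.57182357e-01,
        -1.66480055e+02],
       [ 0.00000000e+00,  0.00000000e+00,  0.00000000e+00,
         1.00000000e+00]])}
```

View pics/top0.png

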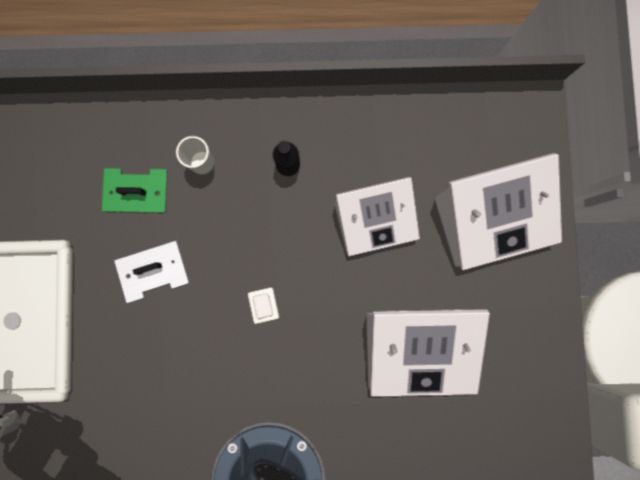

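View pics/scene0.png

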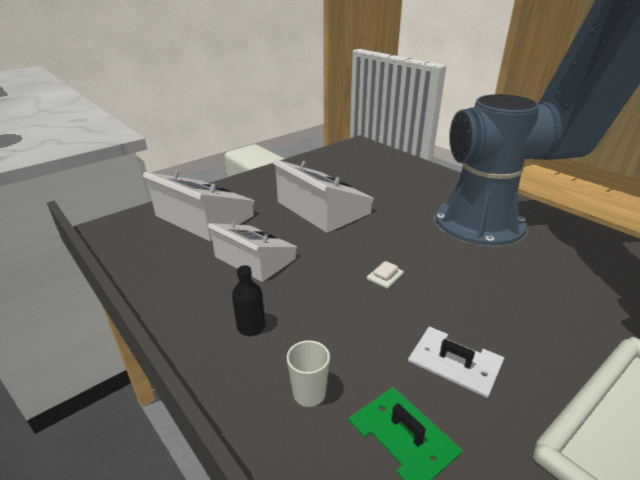

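Look-alikes (top picture): consoles at (380,217) small, (510,214) large and (426,359) medium, so I choose (380,217). The covers are aluminium at (150,270) and green at (134,190), so I choose (150,270). Its larger hole is at (128,276), with the legs pointing down-image (−x).

```bash
cat > h.py <<'E'
from bench import env
import numpy as np, cv2
from scipy.optimize import least_squares
from scipy.spatial.transform import Rotation as Rn
T=np.radians(28)
COVER={"cover_grip":[0,0,35],"cover_hole_big":[0,55,0],"cover_hole_small":[0,-55,0]}
PANEL={"panel":[0,0,0],"pin_big_foot":[20,55,0],"pin_small_foot":[20,-55,0],"key_top":[-46,0,3]}
def frame(kind,q):   # q = x,y,yaw -> R, origin
    R=Rn.from_euler("z",q[2])
    if kind is PANEL: R=R*Rn.from_euler("y",-T)
    return R.as_matrix(),np.array([q[0],q[1],68. if kind is PANEL else 0.])
def proj(cam,pose=None):
    p=env.camera_params(cam);K=p["mtx"]
    def f(X):
        if cam!="wrist":
            c=p["R"]@X+p["t"]; return (K@c)[:2]/c[2]
        pos,rot=pose; M=p["mount"]
        t=Rn.from_quat(rot).inv().apply(X-pos); c=M[:3,:3].T@(t-M[:3,3])
        r=np.hypot(c[0],c[1]); th=np.arctan2(r,c[2])
        return K[:2,2]+K[0,0]*th*c[:2]/max(r,1e-9)
    return f
def observe(cam,kind,q,tol,shoot=True,name=None):
    """marks nearest to the prediction -> list of (proj, model point, pixel)"""
    pose=(np.array(env.read_position()),np.array(env.read_tool_rot()))
    im=env.capture(cam)
    if name: cv2.imwrite(f"pics/{name}.png",im[:,:,::-1])
    f=proj(cam,pose);R,o=frame(kind,q);out=[]
    for n,m in kind.items():
        if n=="panel": continue
        pr=f(R@np.array(m)+o); c=[np.array(d["position"]) for d in env.mark_of(cam,n)]
        c=[x for x in c if np.linalg.norm(x-pr)<tol]
        if c:
            b=min(c,key=lambda x:np.linalg.norm(x-pr)); out.append((f,np.array(m,float),b))
    return out
def fit(kind,obs,q):
    def res(q):
        R,o=frame(kind,q); return np.concatenate([f(R@m+o)-u for f,m,u in obs])
    s=least_squares(res,q,x_scale=[10,10,.1],loss="soft_l1"); print(np.round(s.x,3),"res",np.round(res(s.x),1)); return s.x
def tool(Rk,flip=0):  # tool z = -part z, tool y along part x (flip: -x)
    s=-1 if flip else 1
    y=s*Rk[:,0]; z=-Rk[:,2]; return Rn.from_matrix(np.c_[np.cross(y,z),y,z]).as_quat()
E
python3 - <<'E'
from h import *
import json
def back(px,z):
    p=env.camera_params("top"); d=p["R"].T@np.linalg.solve(p["mtx"],[*px,1]); c=-p["R"].T@p["t"]; return (c+d*(z-c[2])/d[2])[:2]
qc=[*back((150,270),0),.33]; qp=[*back((380,217),68),.23]
for k,q,n in((COVER,qc,"c"),(PANEL,qp,"p")):
    obs=observe("top",k,q,14)+observe("scene",k,q,22)
    q=fit(k,obs,q); json.dump(list(q),open(n+".json","w"))
    for flip in(0,1):
        R,o=frame(k,q)
        P=R@[20 if k is PANEL else 0,0,60]+o+R[:,2]*60
        j=env.ik(P,tool(R,flip)); print(n,flip,None if j is None else np.round(j,2))
print(env.read_clock())
E
```

```text
[4.88952e+02 2.65004e+02 3.65000e-01] res [-2.7 -0.4  0.7 -2.5 -0.7 -0.3  0.5 -0.9 -1.3 -5.   2.3 -0.1]
c 0 [ 0.41  0.48  1.72 -0.    0.93  0.05]
c 1 None
[ 5.90743e+02 -2.61814e+02  1.51000e-01] res [-5.5 -0.5  0.9  1.4  0.8 -2.3  0.7 -1.5  3.5  0.6 -2.8  0.6]
p 0 [-0.69  0.37  1.82  0.57  0.7  -1.23]
p 1 [-0.69  0.37  1.82  0.57  0.7   1.91]
1.9
```

Run:
```python
from h import *
import json
q=json.load(open("c.json"));R,o=frame(COVER,q);t=tool(R); obs=[]
for i,dy in enumerate((-70,0)):
    env.move_ptp(o+R@[0,dy,170],t); env.sleep(.2)
    obs+=observe("wrist",COVER,q,40,name=f"wc{i}"); 
    print(len(obs)); 
    if obs: q=fit(COVER,obs,q)
json.dump(list(q),open("c.json","w")); print(env.read_clock())
```

```text
3
[4.93598e+02 2.69895e+02 2.88000e-01] res [-1.6 -3.   0.5  0.9  0.6  0.5]
6
[4.93400e+02 2.69553e+02 2.81000e-01] res [-2.  -2.7  0.6  1.2 -0.2  0.7  0.9 -4.3 -0.4 -0.   0.3  1.9]
4.5917
```

View pics/wc1.png

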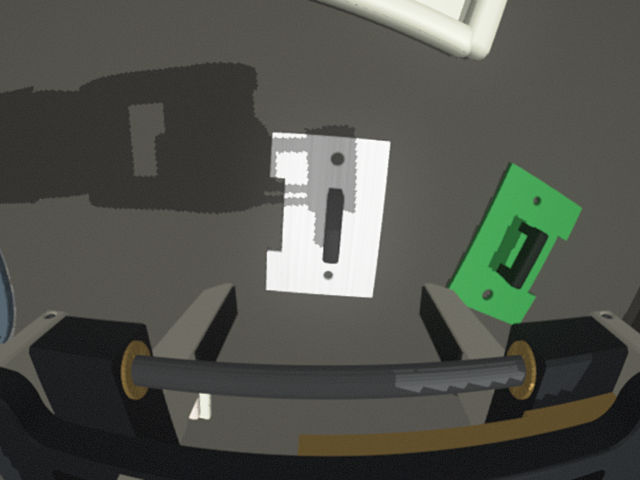

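Run:
```python
from h import *
import json
q=json.load(open("c.json"));obs=[]
for dy,h in((-50,110),(-30,80),(0,80)):
    R,o=frame(COVER,q); env.move_ptp(o+R@[0,dy,h],tool(R)); env.sleep(.25)
    obs+=observe("wrist",COVER,q,40); q=fit(COVER,obs,q)
json.dump(list(q),open("c.json","w"))
R,o=frame(COVER,q); env.line_to(o+R@[0,0,80],tool(R)); env.line_to(o+R@[0,0,15],v=80,until_force=8)
env.move_gripper(0,force=45); print(env.read_gripper_width(),env.read_grip_force(),env.read_position())
env.line_to(np.array(env.read_position())+[0,0,150],v=150); env.sleep(.3)
cv2.imwrite("pics/held.png",env.capture("wrist")[:,:,::-1])
for n in COVER: print(n,[(np.round(d["position"],1).tolist(),round(d["confidence"],2)) for d in env.mark_of("wrist",n)])
f=proj("wrist",(np.array(env.read_position()),np.array(env.read_tool_rot())))
for n,m in COVER.items(): print(n, np.round(f(np.array(env.read_position())+R@(np.array(m)-[0,0,15.])),1))
print(env.read_gripper_width(),env.read_contact_force(),env.read_clock())
```

```text
[4.93181e+02 2.68538e+02 2.80000e-01] res [ 1.4 -1.  -0.5 -0.  -0.6  2.4]
[4.93040e+02 2.67999e+02 2.87000e-01] res [ 1.  -0.3 -1.5  0.6 -0.4  2.9 -0.3 -2.   0.7 -1.1  0.1  2.6]
[4.93101e+02 2.68040e+02 2.93000e-01] res [ 1.1 -0.4 -1.8  0.6  0.1  2.9 -0.2 -2.   0.3 -1.1  0.6  2.6 -0.2 -1.3
  0.3  0.2 -1.5  2. ]
13.73150020193026 44.995946288108826 [492.99824442 267.99801572  14.98417176]
cover_grip [([526.6, 249.2], 0.84), ([330.4, 323.1], 0.6)]
cover_hole_big [([328.8, 186.2], 0.63), ([486.2, 289.3], 0.55)]
cover_hole_small [([533.9, 186.8], 0.97)]
cover_grip [326.4 319.3]
cover_hole_big [326.8 184.4]
cover_hole_small [326.7 370.9]
13.479655737296222 [ 0.57204596 -0.22105284 -3.32686431] 10.9333
```

View pics/held.png

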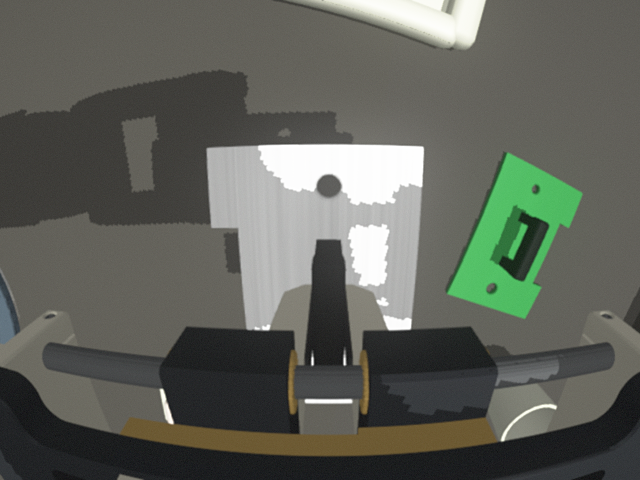

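The picture shows the right cover held level. Its larger hole is at (329,186), within 2 px of the prediction. Next I'll view the panel past the held plate.

Run:
```python
from h import *
import json
q=json.load(open("p.json"));obs=[]
for i,(dx,dy,h) in enumerate(((20,-150,170),(20,-130,120),(-30,-140,130))):
    R,o=frame(PANEL,q); P=o+R@[dx,dy,h]
    if i==0: env.move_ptp(np.array([480,20,230.]),tool(R))
    env.move_ptp(P,tool(R)) if i==0 else env.line_to(P,tool(R)); env.sleep(.25)
    obs+=observe("wrist",PANEL,q,60,name=f"wp{i}"); print(len(obs)); q=fit(PANEL,obs,q)
json.dump(list(q),open("p.json","w")); print(env.read_clock(),env.read_position(),env.read_gripper_width())
f=obs[-1][0];R,o=frame(PANEL,q)
for n,m in PANEL.items(): print(n,np.round(f(R@np.array(m)+o),1))
```

```text
3
[ 5.88695e+02 -2.68118e+02  2.19000e-01] res [-0.1  0.4  0.9  0.3 -0.7 -0.8]
6
[ 5.89203e+02 -2.68699e+02  2.05000e-01] res [ 1.1  1.5  0.6  1.3 -0.3 -0.7 -1.1 -1.2  2.4  0.7 -1.5 -1.3]
8
[ 5.89584e+02 -2.68869e+02  2.08000e-01] res [ 1.3  1.6  1.1  1.5  0.1 -0.3 -1.  -1.   3.   0.9 -1.  -0.7  0.2  0.
 -2.  -1.1]
15.9417 [ 532.17448044 -423.36827691  168.74920196] 13.729341216778536
panel [365.2  60.4]
pin_big_foot [389.4  -1.7]
pin_small_foot [390.1 128.9]
key_top [306.2  59.3]
```

View pics/wp2.png

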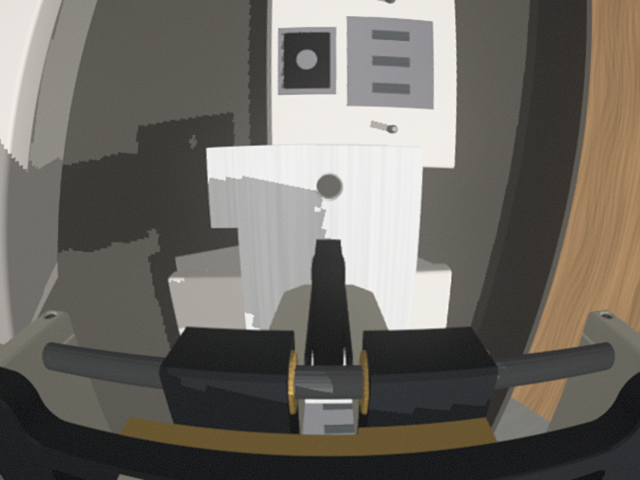

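Run:
```python
from h import *
import json
q=json.load(open("p.json"));R,o=frame(PANEL,q)
env.line_to(o+R@[20,-45,110],tool(R)); env.line_to(o+R@[20,-45,43],v=100); env.sleep(.3)
pose=(np.array(env.read_position()),np.array(env.read_tool_rot()));im=env.capture("wrist");f=proj("wrist",pose)
print([(np.round(d["position"],1).tolist(),round(d["confidence"],2)) for d in env.mark_of("wrist","pin_big_foot")])
print("foot",f(o+R@[20,55,0]),"top",f(o+R@[20,55,17]), "hole under/top",f(pose[0]+R@[0,55,-15]),f(pose[0]+R@[0,55,-9]))
print(env.read_contact_force(),env.read_clock())
cv2.imwrite("pics/near.png",im[:,:,::-1])
a=im[60:220,250:410,::-1]; b=cv2.imread("pics/wp2.png")[100:200,300:420]
z=lambda c:cv2.resize(c,(400,500 if 0 else int(400*c.shape[0]/c.shape[1])),interpolation=cv2.INTER_CUBIC)
A,B=z(a),z(b);B=cv2.copyMakeBorder(B,0,A.shape[0]-B.shape[0],0,0,cv2.BORDER_CONSTANT)
cv2.imwrite("pics/crop1.png",np.hstack([A,B]))
```

```text
[([325.1, 92.9], 0.8)]
foot [326.45439654  98.03494623] top [326.29685434  95.0062455 ] hole under/top [326.49427186 184.94771051] [326.43635569 186.7191026 ]
[-0.55168228 -0.18380398 -3.08893357] 18.0333
```

View pics/crop1.png

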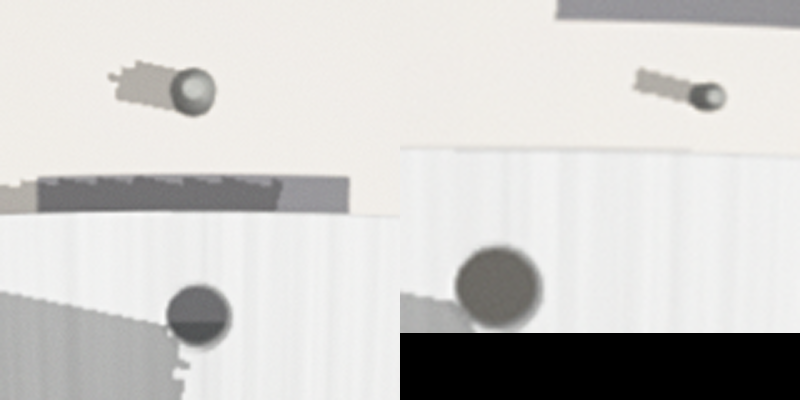

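Run:
```python
from h import *
import json
q=json.load(open("p.json"));R,o=frame(PANEL,q);t=tool(R)
loc=lambda:R.T@(np.array(env.read_position())-o)
env.line_to(o+R@[19.2,.3,43],t,v=100); env.sleep(.2)
tries=[(0,0)]+[(r*np.cos(a),r*np.sin(a)) for r in(.9,1.7) for a in np.arange(6)*np.pi/3]
for d in tries:
    b=[19.2+d[0],.3+d[1]]
    env.line_to(o+R@[*b,36],v=60)
    hit=env.line_to(o+R@[*b,11],v=25,until_force=8); p=loc(); print(np.round(d,1),hit,np.round(p,2),np.round(R.T@np.array(env.read_contact_force()),1),env.read_clock())
    if p[2]<27: break
```

```text
[0 0] True [19.11  0.39 15.13] [ 0.4 -0.2  4.6] 19.8833
```

It slid home on the first try, with contact at 15.1 mm against 15 expected. Now release, back off and check.

Run:
```python
from h import *
import json
q=json.load(open("p.json"));R,o=frame(PANEL,q)
env.move_gripper(60); p=np.array(env.read_position())
env.line_to(p+R[:,2]*90,v=120); env.line_to(o+R@[10,-60,120],v=150); env.sleep(.25)
im=env.capture("wrist")[:,:,::-1]; cv2.imwrite("pics/seated.png",im)
pose=(np.array(env.read_position()),np.array(env.read_tool_rot()));f=proj("wrist",pose)
print(f(o+R@[20,55,17]),f(o+R@[-46,0,3]),env.read_contact_force(),env.read_clock())
```

```text
[341.29407135  86.66193825] [254.29690645 161.73805568] [ 0.66500839  0.45075608 -0.39397401] 22.5583
```

View pics/seated.png

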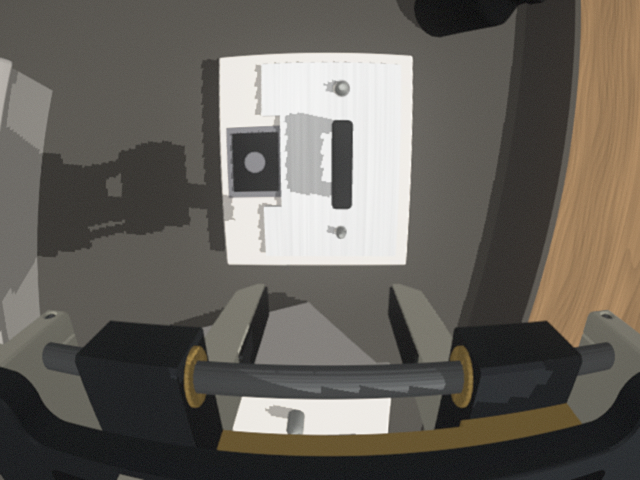

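Picture: the cover is flat, with the pins through both holes at (341,88) and (341,232). The legs flank the key at (254,162), where predicted. Now the key.

Run:
```python
from h import *
import json
q=json.load(open("p.json"));R,o=frame(PANEL,q)
F=lambda:(R.T@np.array(env.read_contact_force()))[2]
env.move_gripper(0,force=20); 
env.line_to(o+R@[-49,0,60],v=150); env.line_to(o+R@[-49,0,12],v=80); env.sleep(.3); f0=F()
hit=env.line_to(o+R@[-49,0,-2],v=8,until_force=5)
h=lambda:(R.T@(np.array(env.read_position())-o))
print(hit,f0,F()-f0,h(),env.read_clock())
for _ in range(8):
    env.sleep(.1); d=F()-f0; print(round(d,1),end=" ")
    if d<5: env.line_to(np.array(env.read_position())-R[:,2]*.3,v=5)
print(h(),env.read_clock())
```

```text
True 0.23584003450000526 5.647950868531007 [-4.90056786e+01  3.28395985e-03  2.04902896e+00] 26.675
5.5 5.7 5.6 5.8 5.8 6.4 6.0 5.3 [-4.90362641e+01  8.30144796e-03  2.04742660e+00] 27.475
```

Run:
```python
from h import *
import json
q=json.load(open("p.json"));R,o=frame(PANEL,q)
env.line_to(o+R@[-49,0,70],v=80); env.line_to(o+R@[0,-60,140],v=150); env.sleep(.5)
cv2.imwrite("pics/end.png",env.capture("wrist")[:,:,::-1]); print(env.read_contact_force(),env.read_clock())
```

```text
[-0.09061772  0.15860962 -0.45901863] 29.875
```

View pics/end.png

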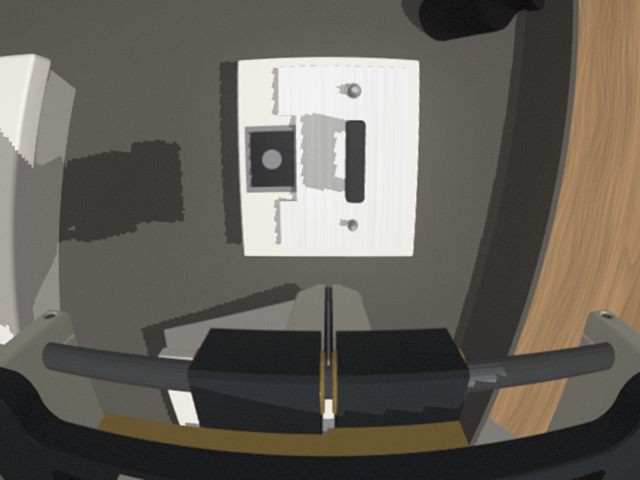

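The cover is still seated, with the pins at (353,90) and (352,225) and the key at (271,159), and the robot is clear of everything.

```bash
python3 -c "
from bench import env
print(env.sign_off())"
```

```text
the job is handed in; nothing more can be done
None
```

The aluminium cover is seated on the smallest console with both pins through its holes and let go; I then pressed the key at 5–6 N for about 0.8 s, though no picture showed the pump's state, and handed the job in at about 30 s.

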